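# Wind the marking head down one turn

### The job

The next batch of castings is thinner, so set the marking machine's head one pitch lower: swing the ball lever towards the machine's front (the marking head's side) to release the spindle clamp, push the hand wheel round by its upright crank handle through exactly one full turn, clockwise seen from above, until the handle stands where it began, then swing the ball lever fully back to its stop to clamp the spindle again; never wind the wheel against the clamp. Do it all by pushing with closed fingers from the outside: do not pinch or straddle the handle or the ball, leave the casting and everything else on the bench where it stands, and finish clear of the machine.

Things in the scene. Friction and masses are not known exactly. Their poses are not given: they have to be found in the camera images.
- marker: Bench-top marking machine, fixed: grey base plate 240 x 200 x 18 mm, aluminium column 60 x 100 mm on its rear half, grey head in front of the column, three-spoke hand wheel flat on top. Origin: centre of the base's underside, on the bench; x to the machine's rear, y to the left seen from the front (head side), z up. Its front looks to the robot, within 0.4 rad of -x.
- wheel_axis (a point): Point on the hand wheel's vertical axis at the height of the rim's centre line: machine x +60, y 0, 258 mm above the bench. The wheel is 125 mm in diameter, its rim 14 mm thick (top at 265 mm above the bench); the hub rises to 273 mm.
- wheel_handle (a point): Crank handle of the wheel: black upright revolving grip, 15 to 21 mm in diameter, on the rim 54 mm from the wheel's axis, from 267 to 315 mm above the bench. This point: on its axis, 291 mm above the bench; goes round with the wheel. About 2 to 3 N turns the wheel, which stops where it is left. The clamp is only a drag shoe against vibration: it does not stop a forced wheel, but it would be worn.
- wheel (a joint): Angle of the hand wheel (rad), growing clockwise seen from above; no stops; one turn is 6.283. At 0 the handle is on the machine's front side (local -x from the axis). It starts anywhere between -2.6 and 2.6. Each clockwise turn lowers the marking head by 5 mm.
- clamp (a joint): Swing of the clamp's ball lever (rad) about a vertical pin: 0 = clamped, at its stop, slanting to the rear right (ball 54 mm behind and 78 mm to the right of the pin); grows clockwise seen from above as the ball swings to the front, up to the stop at 1.05 = fully released. Starts clamped; stays where it is left; 2 to 3 N at the ball moves it.
- clamp_pivot (a point): Axis of the clamp lever's pin, at the height of the ball's centre: 60 mm behind and 62 mm to the right of the machine's origin (local x +60, y -62), 255 mm above the bench.
- clamp_ball (a point): Centre of the black ball, 25 mm in diameter, at the end of the clamp lever (11 mm steel rod rising outwards), 95 mm from its pin, 255 mm above the bench; moves with the lever. It lies on the right of the machine, well outside the wheel, nothing beneath it but the bench and the base plate.
- stylus_tip (a point): Lower tip of the marking stylus under the head, about 68 mm above the bench; goes down 5 mm as the wheel makes one turn.
- casting_a: Dark iron casting, about 95 x 38 x 32 mm, lying loose on the locating plate of the machine's base under the head. Origin: middle of its underside. Leave alone.
- casting_b: Same kind of casting, loose on the bench to the right. Leave alone.
- casting_c: Same kind of casting, loose on the bench to the left. Leave alone.
- plug_gauge: Steel plug gauge, 32 mm diameter, 100 mm tall, standing on the machine's base plate beside the head. Leave alone.
- tube: Offcut of square steel tube, 55 x 55 x 80 mm tall, on the bench. Leave alone.
- hammer: Hammer lying on the bench. Leave alone.
- wrench: Wrench lying on the bench. Leave alone.
- spray_can: White spray can, 58 mm diameter, 160 mm tall, standing on the bench. Leave alone.

How it is judged:
By the outcome, as a careful person would: the job done as asked, in the order asked, and still so for the second after the job is handed in, with the robot touching nothing.
It also fails if it takes over 66 s, if anything falls off the work surface, if the arm or the gripper's body presses on something with over 40 N, if the wrist force passes 120 N, or if a joint passes its speed limit or range.

### The arm

A 6-joint arm with a two-finger parallel gripper is mounted at the origin on the work surface. World frame = base frame: x ahead of the robot, y to its left, z up, the work surface at z = 0. Lengths are in m, angles in rad, forces in N, time in s.
With the tool pointing down it reaches from about 0.325 to 0.75 m from the base axis. Payload 7.6 kg.
Tool frame: the origin (TCP) lies at the very end of the fingers, on their centre line; the grasp point (between the pads) lies 19 mm behind it (manip.tcp_to_grasp is the distance from the TCP to the grasp point, in m); z points along the fingers, y is the line along which they close (so a half turn about z gives the same grasp; the last joint's range is limited). The gripper opens to 85 mm and grips with 20 to 120 N. Pads are 22 mm wide; open, the fingers measure 114 mm over their backs; the gripper's body (76 mm by 85 mm) begins 54 mm behind the grasp point. The pads swing forward as they close: fully open they stand 13 mm farther back than shut.
Start: joints at [-1.325, 0.052, 1.401, -0, 1.689, -0.07], TCP at [0.163, -0.499, 0.231] pointing down, gripper open.
Joint ranges: [-2.9, 2.9], [-0.91, 2.17], [0.12, 2.37], [-1.06, 4.2], [0.26, 2.73], [-2.93, 2.93]. Speed limits (rad/s): [2.57, 2.57, 3.01, 3.14, 3.14, 3.14].

### API

Orientations are given as a unit quaternion [w, x, y, z].
In Python, from station import manip gives the robot as it stands.
- The arm moves only by the tool move_arm, never from a script. Its arguments are lists of equal length, an entry for each row: "fingers": the opening in per cent of the stroke, from 0 (shut) to 100 (fully open); "slide": the shift along the tool's x, y, z in m, a list of three; "spin": the turn about the tool's z in rad. A call has 1 to 12 rows; each row is the pose to reach, as a shift and turn from the pose commanded when the call began, along the tool's axes at that moment; what a row does not reach only later rows make up. A row lasts 1/10 s, in which the tool goes at most 50 mm and 8.59 degrees, less where a joint would pass 70% of its speed; a pose out of reach is approached as far as the arm can. A call with a gripper value outside its range is refused whole. The fingers move at their own pace and stop on an object; the grip force is fixed at half the most. Time passes only in rows, so rows that repeat a pose let the fingers close. It gives the time, the measured TCP pose, the force, the opening and the grip force at its end, in the units of the state.
- manip.state(): the state, without advancing time (a new reading comes with each control period).
- manip.camera(name): name is "scene" or "top"; returns a dict with "frame" (480x640x3 uint8, blue, green, red), "range_z" (480x640 float32, m along the optical axis (not along the pixel's ray), 0 where there is no reading), "mtx" (3x3 intrinsics, pixels), "T" (4x4, takes a point from camera to world coordinates). Camera axes: x right, y down, z forward; pixel columns grow to the right and rows downward; lengths in m; the calibration is good to about 2 mm. A picture is of the moment at which its call begins.
- manip.close_job(): hands the job in; it is judged then, once.
Trained networks look in a picture, given as the dict that the camera call returned (one of the last four; its "shot" number tells which), for a name from the list of things; names that differ only in an ending like _2 or _b are one class to them, and where a whole thing is asked for, a point or a joint stands for the part that bears it (a point fixed in the world has none). Each returns a list of dicts, best first, with "confidence" (0 to 1); they miss things now and then, are a little off and sometimes report something else, mostly with a low value. They report only what shows in the picture. A call takes as long as a camera call.
- manip.search_frame(picture, name): "centre" ([x, y, z] in m, in the coordinates of the camera as it stood for that picture, good to about 4 mm: the middle of the surface that is visible of it).
The state is a dict: "time": time; "joint_pos": joint angles; "joint_velocities": joint speeds; "effort": joint torques, N m; "eef_pos": TCP position; "tool_rot": TCP orientation; "wrist_force": force on the tool from outside, world axes, zero at the start; "ft_torque": the same for the moment, N m; "width": finger opening in m; "grasp_force": force on a finger pad.
Only numpy, scipy, OpenCV 4.12 (cv2) and the standard library are available. Lean on these libraries where they do the work, as an engineer would, in place of code of your own. Each camera call takes 0.05 s, during which the arm holds its last target. There are 200 camera calls.

## Working session

There is one attempt and no reset: what is moved stays moved. The work goes in short steps, Python scripts to look and compute and a tool call to move; the robot and the scene stay as the last step left them, time stands still between calls to the robot, and variables do not carry over. Pictures are saved under pics/ and viewed, at most 10 in all, crops included, and the job is handed in when it is done.

Besides the shell and the picture viewer there is one more tool, called after "Emit:" as a command line: name --pt "numbers of a row" for each row, then --argument value for the rest. move_arm: Moves the arm, as the interface text tells. Its arguments: {"type":"object","properties":{"fingers":{"type":"array","items":{"type":"number"}},"slide":{"type":"array","items":{"type":"array","items":{"type":"number"}}},"spin":{"type":"array","items":{"type":"number"}}},"required":["fingers","slide","spin"]}

```bash
mkdir -p pics; ls; cat > h.py <<'E'
from station import manip
import numpy as np, cv2
def w(p,c): return (p['T']@np.append(c,1))[:3]
def cloud(p):
    z=p['range_z'];v,u=np.mgrid[:480,:640];K=p['mtx']
    P=np.stack([(u-K[0,2])*z/K[0,0],(v-K[1,2])*z/K[1,1],z],-1)
    return P@p['T'][:3,:3].T+p['T'][:3,3]
E
python3 - <<'E'
from h import *
s=manip.state();print({k:np.round(v,3) for k,v in s.items()})
for n in ['scene','top']:
    p=manip.camera(n);cv2.imwrite(f'pics/{n}0.png',p['frame']);print(n,np.round(p['T'],3).tolist())
    for t in ['marker','wheel_handle','clamp_ball','wheel','stylus_tip','spray_can','tube']:
        print(t,[(np.round(w(p,d['centre']),3),round(d['confidence'],2)) for d in manip.search_frame(p,t)][:3])
    np.save(f'{n}0.npy',cloud(p))
E
```

```text
pics
{'time': np.float64(0.0), 'joint_pos': array([-1.325,  0.053,  1.402, -0.   ,  1.689, -0.07 ]), 'joint_velocities': array([ 0.001,  0.002, -0.   ,  0.   , -0.003, -0.001]), 'effort': array([ 1.0000e-03, -3.8167e+01, -3.6019e+01,  0.0000e+00,  6.0000e-03,
       -0.0000e+00]), 'eef_pos': array([ 0.163, -0.499,  0.23 ]), 'tool_rot': array([-0.001,  0.988,  0.157, -0.   ]), 'wrist_force': array([-0.751, -0.726, -0.033]), 'ft_torque': array([-0.005, -0.021,  0.018]), 'grasp_force': np.float64(0.0), 'width': np.float64(0.086)}
scene [[-0.81, 0.433, -0.395, 0.962], [0.586, 0.586, -0.56, 0.592], [-0.011, -0.685, -0.728, 0.976], [0.0, 0.0, 0.0, 1.0]]
marker [(array([0.561, 0.091, 0.135]), 0.92)]
wheel_handle [(array([0.566, 0.051, 0.267]), 0.74), (array([ 0.6  , -0.323,  0.106]), 0.19)]
clamp_ball [(array([ 0.566, -0.07 ,  0.253]), 0.63), (array([0.627, 0.337, 0.021]), 0.46)]
wheel [(array([0.568, 0.057, 0.262]), 0.87)]
stylus_tip [(array([0.483, 0.1  , 0.184]), 0.66)]
spray_can [(array([ 0.598, -0.322,  0.107]), 0.71)]
tube [(array([0.425, 0.346, 0.047]), 0.56)]
top [[-0.017, -0.994, 0.11, 0.401], [-1.0, 0.014, -0.021, -0.0], [0.019, -0.11, -0.994, 1.364], [0.0, 0.0, 0.0, 1.0]]
marker [(array([ 0.569, -0.075,  0.25 ]), 0.61), (array([0.508, 0.042, 0.199]), 0.55)]
wheel_handle [(array([0.554, 0.036, 0.264]), 0.68)]
clamp_ball [(array([ 0.567, -0.071,  0.25 ]), 0.57)]
wheel [(array([0.564, 0.038, 0.262]), 0.9), (array([0.512, 0.041, 0.197]), 0.23)]
stylus_tip [(array([0.476, 0.062, 0.197]), 0.7)]
spray_can [(array([0.558, 0.038, 0.265]), 0.41)]
tube [(array([0.411, 0.347, 0.054]), 0.8), (array([0.46 , 0.139, 0.116]), 0.37)]
```

View pics/scene0.png

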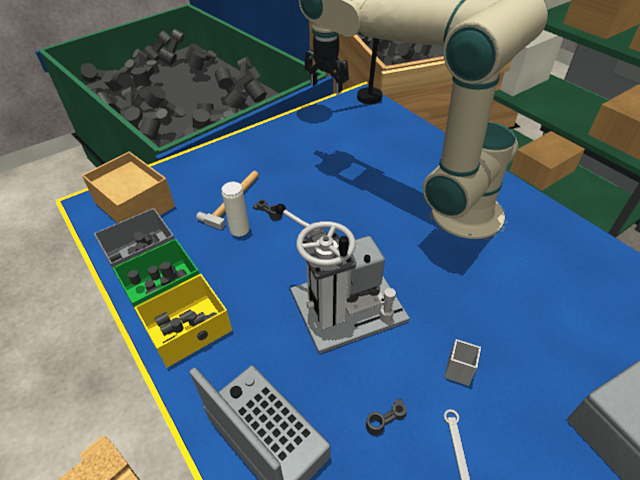

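View pics/top0.png

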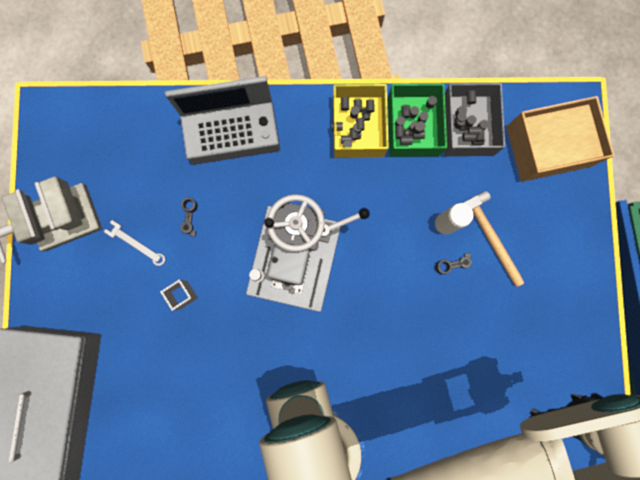

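```bash
python3 - <<'E'
from h import *
from scipy.optimize import least_squares
A=np.load('top0.npy');B=np.load('scene0.npy')
for n,C in(('top',A),('scene',B)):
    m=(C[...,0]>.4)&(C[...,0]<.7)&(abs(C[...,1])<.2)
    P=C[m]
    r=P[(P[:,2]>.255)&(P[:,2]<.269)]
    h=P[(P[:,2]>.285)&(P[:,2]<.325)]
    print(n,'rim',len(r),r.mean(0),r.min(0),r.max(0));print(' handle',len(h),h.mean(0),h.min(0),h.max(0))
    ball=P[(P[:,2]>.24)&(P[:,2]<.275)&(P[:,1]<-.05)]
    if len(ball):print(' ball',len(ball),ball.mean(0),ball.min(0),ball.max(0))
    # top-of-rim circle fit
    if len(r)>20:
        f=least_squares(lambda c:np.hypot(r[:,0]-c[0],r[:,1]-c[1])-.0555,[.565,.04],loss='soft_l1',f_scale=.004);print(' circ',f.x)
E
```

```text
top rim 1428 [0.56303787 0.02550056 0.26289479] [ 0.50174713 -0.1195105   0.25503184] [0.62458841 0.09964228 0.26896709]
 handle 81 [0.55649906 0.09279822 0.30923341] [0.54828565 0.08439619 0.28508549] [0.56648656 0.10391566 0.31642569]
 ball 222 [ 0.57377624 -0.08980678  0.25636638] [ 0.5551474  -0.1195105   0.24263307] [ 0.5921979  -0.05002028  0.27094677]
 circ [0.56225586 0.03753347]
scene rim 1305 [0.56610198 0.03926629 0.26214883] [ 0.49932493 -0.11228093  0.25504115] [0.62305794 0.10827177 0.26894041]
 handle 141 [0.55967704 0.10232994 0.30330517] [0.54915543 0.09130251 0.28516876] [0.56781567 0.10902231 0.31673285]
 ball 185 [ 0.57579874 -0.0849616   0.25507156] [ 0.55805717 -0.11228093  0.24121649] [ 0.59247351 -0.05033603  0.26832804]
 circ [0.56244876 0.04652732]
```

The scene shows the handle on the machine's left (scene about (343,243), top (269,223)) and the ball lever to the right rear (top (364,213)). The two cameras disagree by about 8 mm in y. I'll bring the closed fingers near the ball and use their known TCP pose to check the calibration.

Emit:
move_arm --fingers '[0,0,0,0]' --pt "0 0 -0.05" --pt "0 0 -0.1" --pt "0 0 -0.1" --pt "0 0 -0.1" --spin '[0.12,0.22,0.315,0.315]'

```text
time: 1.2
eef_pos: [0.1632, -0.4994, 0.3328]
tool_rot: [0.001, 1.0, 0.0, 0.0]
wrist_force: [-0.3, 0.7, -0.1]
width: 0.0285
grasp_force: 0.0
```

Emit:
move_arm --fingers '[0,0,0,0,0,0,0,0,0,0,0,0]' --pt "0.03 -0.025 0" --pt "0.07 -0.055 0" --pt "0.11 -0.085 0" --pt "0.15 -0.115 0" --pt "0.19 -0.145 0" --pt "0.23 -0.18 0" --pt "0.27 -0.21 0" --pt "0.31 -0.24 0" --pt "0.35 -0.275 0" --pt "0.39 -0.31 0" --pt "0.43 -0.34 0" --pt "0.47 -0.38 0" --spin '[0,0,0,0,0,0,0,0,0,0,0,0]'

```text
time: 2.4
eef_pos: [0.6224, -0.1283, 0.329]
tool_rot: [-0.0, 1.0, 0.002, -0.002]
wrist_force: [0.1, -0.3, 0.6]
width: 0.0002
grasp_force: 0.0
```

```bash
python3 - <<'E'
from h import *
from scipy.optimize import least_squares
s=manip.state();t=s['eef_pos'];print(s['time'],t,s['tool_rot'],s['width'])
for n in ['scene','top']:
    p=manip.camera(n);cv2.imwrite(f'pics/{n}1.png',p['frame']);C=cloud(p);np.save(f'{n}1.npy',C)
    m=(abs(C[...,0]-t[0])<.05)&(abs(C[...,1]-t[1])<.05)&(C[...,2]>t[2]-.01);f=C[m]
    for lo,hi in((0,.02),(.02,.04),(.04,.06)):
        g=f[(f[:,2]>t[2]+lo)&(f[:,2]<t[2]+hi)]
        if len(g):print(n,lo,len(g),'tip rel',g.min(0)-t,g.max(0)-t)
    print(' zmin',f[:,2].min()-t[2])
    C0=np.load(n+'0.npy');P=C0[(C0[...,0]>.4)&(C0[...,0]<.7)&(abs(C0[...,1])<.2)]
    b=P[(P[:,2]>.25)&(P[:,1]<-.092)]
    f=least_squares(lambda c:np.linalg.norm(b-c,axis=1)-.0125,[.58,-.107,.255],loss='soft_l1',f_scale=.002);print(' ball',len(b),f.x)
    h=P[(P[:,2]>.285)&(P[:,2]<.312)]
    f=least_squares(lambda c:np.hypot(h[:,0]-c[0],h[:,1]-c[1])-.0095,[.557,.095],loss='soft_l1',f_scale=.002);print(' handle',f.x,'top',P[P[:,2]>.312].mean(0))
E
```

```text
2.4 [ 0.62241881 -0.12825618  0.32898322] [-3.16482116e-04  9.99997101e-01  1.72140265e-03 -1.65352061e-03] 0.00017310684397400992
scene 0 63 tip rel [-0.01141772 -0.00530182  0.00084764] [0.01135162 0.01703986 0.01946545]
scene 0.02 70 tip rel [-0.00895192 -0.00636336  0.02010772] [0.01064581 0.01711171 0.03794436]
scene 0.04 113 tip rel [-0.01132764 -0.03789243  0.04042833] [0.01384519 0.042461   0.05997555]
 zmin -0.0017679974479354876
 ball 87 [ 0.57966055 -0.10457097  0.25413245]
 handle [0.55645041 0.09815446] top [0.55756966 0.09897189 0.31330644]
top 0 15 tip rel [-0.00613886 -0.00188993  0.00171024] [0.00191201 0.01645397 0.01841283]
top 0.02 5 tip rel [-0.00662971  0.00768467  0.02024789] [-0.00122546  0.01893644  0.03582204]
top 0.04 38 tip rel [-0.00860794 -0.03663402  0.04065146] [0.00373005 0.04041811 0.05997071]
 zmin 0.001710238422002075
 ball 117 [ 0.58132828 -0.10762542  0.25472871]
 handle [0.55877852 0.09454938] top [0.40638358 0.00292639 1.32861829]
```

Emit:
move_arm --fingers '[0,0,0,0,0,0]' --pt "0 -0.01 0.03" --pt "0 -0.01 0.06" --pt "0 -0.01 0.088" --pt "-0.01 -0.012 0.088" --pt "-0.02 -0.012 0.088" --pt "-0.02 -0.012 0.088" --spin '[0,0,0,0,0,0]'

```text
time: 3.1
eef_pos: [0.6001, -0.1181, 0.2418]
tool_rot: [-0.0, 1.0, 0.001, -0.001]
wrist_force: [-0.4, 0.6, 0.0]
width: 0.0002
grasp_force: 0.0
```

Emit:
move_arm --fingers '[0,0,0,0,0,0,0,0,0,0,0,0]' --pt "-0.009 -0.001 0" --pt "-0.017 0.002 0" --pt "-0.026 0.005 0" --pt "-0.034 0.006 0" --pt "-0.043 0.007 0" --pt "-0.051 0.008 0" --pt "-0.06 0.008 0" --pt "-0.068 0.006 0" --pt "-0.075 0.005 0" --pt "-0.083 0.002 0" --pt "-0.09 0.0 0" --pt "-0.096 -0.003 0" --spin '[0,0,0,0,0,0,0,0,0,0,0,0]'

```text
time: 4.3
eef_pos: [0.5048, -0.1145, 0.2435]
tool_rot: [0.0, 1.0, 0.0, 0.0]
wrist_force: [3.4, -0.5, 0.5]
width: -0.0001
grasp_force: 1.0
```

Emit:
move_arm --fingers '[0,0,0,0]' --pt "-0.003 -0.002 0" --pt "-0.006 -0.004 0" --pt "-0.006 -0.004 0" --pt "-0.006 -0.004 0" --spin '[0,0,0,0]'

```text
time: 4.7
eef_pos: [0.5005, -0.1118, 0.2439]
tool_rot: [0.001, 1.0, 0.0, 0.002]
wrist_force: [8.5, -6.0, -0.2]
width: -0.0001
grasp_force: 5.0
```

Emit:
move_arm --fingers '[0,0,0,0,0,0,0,0]' --pt "0.01 0.01 0" --pt "0.03 0.01 -0.03" --pt "0.03 0.01 -0.07" --pt "0.03 0.04 -0.1" --pt "0.03 0.08 -0.1" --pt "0.03 0.1 -0.1" --pt "0.03 0.1 -0.1" --pt "0.03 0.1 -0.1" --spin '[0,0,0,0,0,0,0,0]'

```text
time: 5.5
eef_pos: [0.5292, -0.2106, 0.3428]
tool_rot: [-0.0, 1.0, 0.0, -0.001]
wrist_force: [-0.7, 0.0, -0.4]
width: -0.0001
grasp_force: 0.0
```

```bash
cat >> h.py <<'E'
from scipy.optimize import least_squares
AX=np.array([.562,.0428]);PV=np.array([.547,-.0173])
def look(n,tag,bg=(.49,-.10),hg=(.5575,.0965)):
    p=manip.camera(n);cv2.imwrite(f'pics/{n}{tag}.png',p['frame']);C=cloud(p)
    def fit(g,lo,hi,r,rad):
        m=(np.hypot(C[...,0]-g[0],C[...,1]-g[1])<rad)&(C[...,2]>lo)&(C[...,2]<hi);b=C[m]
        if len(b)<10:return None,len(b)
        f=least_squares(lambda c:np.hypot(np.hypot(b[:,0]-c[0],b[:,1]-c[1]),0 if r<.01 else b[:,2]-.255)-r,b.mean(0)[:2],loss='soft_l1',f_scale=.002)
        return f.x,len(b)
    for d in manip.search_frame(p,'clamp_ball')[:2]:print(n,'net ball',w(p,d['centre']),d['confidence'])
    b,k=fit(bg,.25,.275,.0125,.03)
    if b is not None: print(n,'ball',b,k,'phi',np.degrees(np.arctan2(*(b-PV)[::-1])),'r',np.linalg.norm(b-PV))
    h,k=fit(hg,.283,.312,.0095,.03)
    if h is not None: print(n,'handle',h,k,'ang',np.degrees(np.arctan2(*(h-AX)[::-1])),'r',np.linalg.norm(h-AX))
E
python3 - <<'E'
from h import *
print(manip.state()['eef_pos'])
look('top',2);look('scene',2)
E
```

```text
[ 0.52917183 -0.21055747  0.34284659]
top net ball [ 0.51065047 -0.06257825  0.2536043 ] 0.79
top ball [ 0.48956183 -0.09157037] 134 phi -127.71714502280328 r 0.09388946106073989
top handle [0.55828645 0.09449823] 46 ang 94.10857697899354 r 0.05183143149813175
scene net ball [ 0.50880185 -0.0593963   0.25065562] 0.53
scene ball [ 0.48593193 -0.08795517] 94 phi -130.83722942849883 r 0.0933887706020015
scene handle [0.55635488 0.09830718] 112 ang 95.80705468949006 r 0.05579349345649235
```

```bash
cat >> h.py <<'E'
from scipy.optimize import brentq
def F(psi,r=.0095,hx=.011,hy=.0145):
    a=np.radians(psi);H=AX+.054*np.array([np.cos(a),np.sin(a)]);t=np.array([np.sin(a),-np.cos(a)])
    g=lambda d:np.linalg.norm(np.maximum(np.abs(d*t)-[hx,hy],0))-r
    return H-brentq(g,.02,.05)*t
def rows(start,angs):
    f=F(start);return [[round(float(F(p)[0]-f[0]),3),round(float(f[1]-F(p)[1]),3)] for p in angs]
E
python3 - <<'E'
from h import *
print('F100',F(100),'F95',F(95))
for k in range(3):
    s=[100,-15,-135][k];e=[-15,-135,-235][k];n=12
    print(s,e,rows(s,np.linspace(s,e,n+1)[1:]))
print(rows(-235,[-240,-245,-250,-255,-260,-265]))
E
```

```text
F100 [0.532123   0.09236492] F95 [0.53679359 0.094801  ]
100 -15 [[0.009, -0.004], [0.018, -0.007], [0.027, -0.009], [0.035, -0.009], [0.043, -0.009], [0.051, -0.007], [0.06, -0.003], [0.069, 0.004], [0.076, 0.013], [0.082, 0.022], [0.086, 0.031], [0.088, 0.04]]
-15 -135 [[0.002, 0.009], [0.002, 0.018], [-0.001, 0.029], [-0.007, 0.04], [-0.015, 0.049], [-0.024, 0.057], [-0.033, 0.062], [-0.043, 0.066], [-0.052, 0.068], [-0.061, 0.069], [-0.069, 0.069], [-0.078, 0.067]]
-135 -235 [[-0.008, -0.003], [-0.016, -0.008], [-0.023, -0.015], [-0.029, -0.022], [-0.034, -0.03], [-0.037, -0.038], [-0.039, -0.046], [-0.041, -0.053], [-0.041, -0.061], [-0.041, -0.069], [-0.038, -0.078], [-0.033, -0.087]]
[[0.004, -0.005], [0.008, -0.01], [0.013, -0.013], [0.017, -0.017], [0.022, -0.02], [0.026, -0.022]]
```

Emit:
move_arm --fingers '[0,0,0,0,0,0,0,0,0,0,0,0]' --pt "-0.014 -0.04 0" --pt "-0.014 -0.08 0" --pt "-0.014 -0.12 0" --pt "-0.014 -0.16 0" --pt "-0.014 -0.2 0" --pt "-0.014 -0.24 0" --pt "-0.014 -0.28 0" --pt "-0.014 -0.298 0" --pt "-0.014 -0.298 0.02" --pt "-0.014 -0.298 0.045" --pt "-0.014 -0.298 0.062" --pt "-0.014 -0.298 0.062" --spin '[0,0,0,0,0,0,0,0,0,0,0,0]'

```text
time: 6.9
eef_pos: [0.5139, 0.0878, 0.2787]
tool_rot: [0.0, 1.0, 0.001, -0.002]
wrist_force: [-0.5, -0.7, -0.1]
width: 0.0004
grasp_force: 0.0
```

Emit:
move_arm --fingers '[0,0,0,0]' --pt "0.008 -0.003 0" --pt "0.015 -0.005 0" --pt "0.015 -0.005 0" --pt "0.015 -0.005 0" --spin '[0,0,0,0]'

```text
time: 7.3
eef_pos: [0.5306, 0.0923, 0.2818]
tool_rot: [0.0, 1.0, 0.0, 0.0]
wrist_force: [0.5, -0.1, -0.2]
width: 0.0003
grasp_force: 0.0
```

Emit:
move_arm --fingers '[0,0,0,0,0,0,0,0,0,0,0,0]' --pt "0.01 -0.004 0" --pt "0.019 -0.007 0" --pt "0.028 -0.009 0" --pt "0.036 -0.009 0" --pt "0.044 -0.009 0" --pt "0.052 -0.007 0" --pt "0.061 -0.003 0" --pt "0.07 0.004 0" --pt "0.077 0.013 0" --pt "0.083 0.022 0" --pt "0.087 0.031 0" --pt "0.089 0.04 0" --spin '[0,0,0,0,0,0,0,0,0,0,0,0]'

```text
time: 8.5
eef_pos: [0.6195, 0.0513, 0.2811]
tool_rot: [-0.0, 1.0, 0.0, -0.0]
wrist_force: [-0.9, 2.5, -0.7]
width: 0.0003
grasp_force: 1.1
```

```bash
python3 - <<'E'
from h import *
s=manip.state();print(s['eef_pos'],F(-15),s['wrist_force'])
hg=AX+.054*np.array([np.cos(-.26),np.sin(-.26)])
look('top',3,hg=hg);look('scene',3,hg=hg)
E
```

```text
[0.61952759 0.0513237  0.28108674] [0.62059078 0.05282377] [-0.86063557  2.54008877 -0.67572215]
top net ball [ 0.51150926 -0.06208323  0.25409158] 0.62
top ball [ 0.48954845 -0.09198055] 132 phi -127.57099119807363 r 0.09422242717307742
top handle [0.61462422 0.02439991] 31 ang -19.272206251847074 r 0.05574828711050302
scene handle [0.62379722 0.04078301] 39 ang -1.8694088529813142 r 0.061830130948267066
```

View pics/scene3.png

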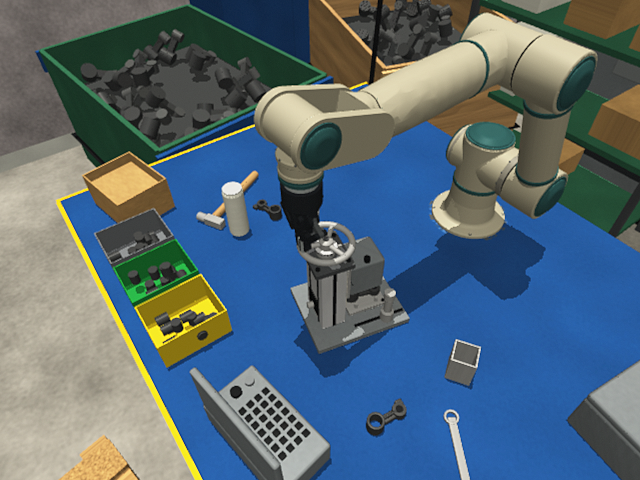

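The handle has gone round to the rear with the fingers behind it (about (303,240)), and the force is 2.5 N. I'll continue the turn.

Emit:
move_arm --fingers '[0,0,0,0,0,0,0,0,0,0,0,0]' --pt "0.002 0.009 0" --pt "0.002 0.018 0" --pt "-0.001 0.029 0" --pt "-0.007 0.04 0" --pt "-0.015 0.049 0" --pt "-0.024 0.057 0" --pt "-0.033 0.062 0" --pt "-0.043 0.066 0" --pt "-0.052 0.068 0" --pt "-0.061 0.069 0" --pt "-0.069 0.069 0" --pt "-0.078 0.067 0" --spin '[0,0,0,0,0,0,0,0,0,0,0,0]'

```text
time: 9.9
eef_pos: [0.5406, -0.0149, 0.2813]
tool_rot: [0.0, 1.0, 0.0, 0.0]
wrist_force: [2.4, -0.3, -0.3]
width: -0.0001
grasp_force: 1.1
```

```bash
python3 - <<'E'
from h import *
s=manip.state();print(s['eef_pos'],F(-135),s['wrist_force'])
a=np.radians(-135);hg=AX+.054*np.array([np.cos(a),np.sin(a)])
look('top',4,hg=hg);look('scene',4,hg=hg)
E
```

```text
[ 0.54062143 -0.0149433   0.28132486] [ 0.54305179 -0.01461933] [ 2.38717145 -0.34263981 -0.27453356]
top net ball [ 0.51503512 -0.05858408  0.25179283] 0.43
top ball [ 0.48804828 -0.09306294] 23 phi -127.88675392212386 r 0.09599649957511096
top handle [0.51098619 0.00585703] 20 ang -144.08885134261007 r 0.06298564203074393
scene net ball [ 0.54248762 -0.00744902  0.2458505 ] 0.49
scene handle [0.5367251  0.00795953] 180 ang -125.95887429276215 r 0.043042758379187605
```

Emit:
move_arm --fingers '[0,0,0,0,0,0,0,0,0,0,0,0]' --pt "-0.007 -0.003 0" --pt "-0.015 -0.008 0" --pt "-0.021 -0.015 0" --pt "-0.027 -0.022 0" --pt "-0.032 -0.03 0" --pt "-0.035 -0.038 0" --pt "-0.037 -0.046 0" --pt "-0.039 -0.053 0" --pt "-0.039 -0.061 0" --pt "-0.039 -0.069 0" --pt "-0.036 -0.078 0" --pt "-0.031 -0.087 0" --spin '[0,0,0,0,0,0,0,0,0,0,0,0]'

```text
time: 11.3
eef_pos: [0.5103, 0.073, 0.2813]
tool_rot: [0.0, 1.0, 0.0, -0.0]
wrist_force: [-1.6, -1.9, 0.4]
width: 0.0002
grasp_force: 1.0
```

```bash
python3 - <<'E'
from h import *
s=manip.state();print(s['eef_pos'],F(-235),F(-265),s['wrist_force'])
a=np.radians(-235);hg=AX+.054*np.array([np.cos(a),np.sin(a)])
look('top',5,hg=hg);look('scene',5,hg=hg)
E
```

```text
[0.51025774 0.07303284 0.28134173] [0.51052687 0.07267996] [0.53679359 0.094801  ] [-1.64537051 -1.88819081  0.44485283]
top net ball [ 0.51178223 -0.0642719   0.25497203] 0.78
top net ball [0.48699915 0.00088968 0.02788683] 0.72
top ball [ 0.48922861 -0.09193463] 134 phi -127.74188109461085 r 0.09438146722577087
scene net ball [ 0.50689443 -0.05999912  0.24995681] 0.75
scene ball [ 0.48591771 -0.08810089] 92 phi -130.7854365615083 r 0.09350835871266985
scene handle [0.52864689 0.0895447 ] 178 ang 125.5084821710025 r 0.0574238353324622
```

Emit:
move_arm --fingers '[0,0,0,0,0,0,0,0,0]' --pt "0.004 -0.005 0" --pt "0.008 -0.01 0" --pt "0.013 -0.013 0" --pt "0.018 -0.017 0" --pt "0.022 -0.019 0" --pt "0.022 -0.019 0" --pt "0.01 -0.012 0" --pt "-0.01 -0.005 0" --pt "-0.01 -0.005 0" --spin '[0,0,0,0,0,0,0,0,0]'

```text
time: 12.4
eef_pos: [0.4993, 0.0767, 0.2817]
tool_rot: [0.0, 1.0, 0.0, 0.0]
wrist_force: [-0.8, -0.1, 0.1]
width: 0.0001
grasp_force: 0.0
```

```bash
python3 - <<'E'
from h import *
s=manip.state();print(s['eef_pos'],s['wrist_force'])
look('top',6);look('scene',6)
a=cv2.imread('pics/scene0.png')[220:280,280:400];b=cv2.imread('pics/scene6.png')[220:280,280:400]
cv2.imwrite('pics/cmp.png',cv2.resize(np.vstack([a,b]),None,fx=5,fy=5,interpolation=cv2.INTER_CUBIC))
E
```

```text
[0.49930681 0.07672243 0.28171422] [-0.77463144 -0.05135241  0.05661772]
top net ball [ 0.51324056 -0.06223306  0.25297794] 0.58
top ball [ 0.48952648 -0.09179415] 131 phi -127.65080400985343 r 0.0940881757254757
scene net ball [ 0.50546991 -0.06213019  0.25044596] 0.59
scene ball [ 0.48658716 -0.08750099] 93 phi -130.71428508295978 r 0.09261690193365547
scene handle [0.55422653 0.09822235] 112 ang 97.98414777124377 r 0.05596484039614081
```

View pics/cmp.png

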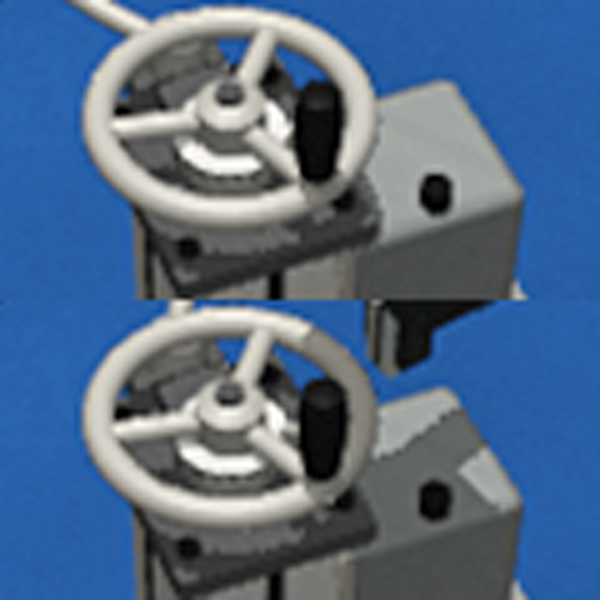

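The handle is still 2.2° (2 mm) short of its starting place. I'll push the last 2 mm.

Emit:
move_arm --fingers '[0,0,0,0,0,0,0,0,0]' --pt "0.01 -0.006 0" --pt "0.02 -0.01 0" --pt "0.029 -0.014 0" --pt "0.032 -0.015 0" --pt "0.034 -0.015 0" --pt "0.034 -0.015 0" --pt "0.034 -0.015 0" --pt "0.015 -0.01 0" --pt "0 0 0" --spin '[0,0,0,0,0,0,0,0,0]'

```text
time: 13.5
eef_pos: [0.4995, 0.0773, 0.2813]
tool_rot: [-0.0, 1.0, 0.001, 0.0]
wrist_force: [0.5, -0.6, -1.4]
width: 0.0002
grasp_force: 0.0
```

```bash
python3 - <<'E'
from h import *
look('top',7);look('scene',7)
print(manip.state()['eef_pos'])
E
```

```text
top net ball [ 0.51029772 -0.06055812  0.2543286 ] 0.78
top ball [ 0.48944513 -0.09182966] 132 phi -127.67679717169578 r 0.0941659944731919
scene net ball [ 0.51104591 -0.05718636  0.24856269] 0.82
scene net ball [0.62643979 0.33389229 0.02061097] 0.67
scene ball [ 0.48617609 -0.08820719] 95 phi -130.62286054154924 r 0.09342043722096456
scene handle [0.55511537 0.09823315] 113 ang 97.07971317538382 r 0.05585904437723764
[0.5003266  0.0771323  0.28176489]
```

Emit:
move_arm --fingers '[0,0,0,0,0,0,0,0,0]' --pt "0.01 -0.006 0" --pt "0.02 -0.01 0" --pt "0.03 -0.014 0" --pt "0.034 -0.015 0" --pt "0.0355 -0.016 0" --pt "0.0355 -0.016 0" --pt "0.0355 -0.016 0" --pt "0.015 -0.01 0" --pt "-0.005 0 -0.02" --spin '[0,0,0,0,0,0,0,0,0]'

```text
time: 14.6
eef_pos: [0.4937, 0.0771, 0.2985]
tool_rot: [0.0, 1.0, 0.001, -0.003]
wrist_force: [0.0, -0.8, 0.2]
width: -0.0001
grasp_force: 0.0
```

```bash
python3 - <<'E'
from h import *
look('scene',8)
print(manip.state()['eef_pos'])
E
```

```text
scene net ball [ 0.5055049  -0.06104544  0.25110329] 0.82
scene net ball [0.5632744  0.05120712 0.26650255] 0.57
scene ball [ 0.48621973 -0.08814086] 95 phi -130.62904187126398 r 0.0933416812809035
scene handle [0.55686685 0.09835164] 107 ang 95.27931850149403 r 0.05578829875275934
[0.49452327 0.07657267 0.30474143]
```

Emit:
move_arm --fingers '[0,0,0,0,0,0,0,0,0,0,0]' --pt "-0.01 0 -0.045" --pt "-0.025 0.02 -0.045" --pt "-0.04 0.06 -0.045" --pt "-0.055 0.1 -0.045" --pt "-0.055 0.14 -0.045" --pt "-0.055 0.162 -0.045" --pt "-0.055 0.162 -0.01" --pt "-0.055 0.162 0.03" --pt "-0.055 0.162 0.058" --pt "-0.055 0.162 0.058" --pt "-0.055 0.162 0.058" --spin '[0,0,0,0,0,0,0,0,0,0,0]'

```text
time: 15.8
eef_pos: [0.4405, -0.0849, 0.2441]
tool_rot: [0.0, 1.0, 0.0, 0.0]
wrist_force: [0.0, 0.2, 0.9]
width: -0.0004
grasp_force: 0.0
```

Emit:
move_arm --fingers '[0,0,0,0,0,0,0,0,0,0,0,0]' --pt "0.012 0 0" --pt "0.02 0.0 0" --pt "0.028 0.006 0" --pt "0.036 0.011 0" --pt "0.043 0.016 0" --pt "0.051 0.02 0" --pt "0.059 0.024 0" --pt "0.067 0.027 0" --pt "0.075 0.029 0" --pt "0.083 0.03 0" --pt "0.092 0.031 0" --pt "0.1 0.031 0" --spin '[0,0,0,0,0,0,0,0,0,0,0,0]'

```text
time: 17.0
eef_pos: [0.541, -0.1158, 0.2431]
tool_rot: [0.0, 1.0, 0.0, -0.0]
wrist_force: [-1.6, -1.3, 0.9]
width: 0.0002
grasp_force: 1.2
```

Emit:
move_arm --fingers '[0,0,0,0,0,0]' --pt "0.006 -0.001 0" --pt "0.012 -0.003 0" --pt "0.016 -0.004 0" --pt "0.019 -0.005 0" --pt "0.021 -0.006 0" --pt "0.021 -0.006 0" --spin '[0,0,0,0,0,0]'

```text
time: 17.6
eef_pos: [0.5579, -0.1113, 0.2429]
tool_rot: [0.001, 1.0, -0.001, -0.005]
wrist_force: [-23.0, -7.1, 4.9]
width: 0.0001
grasp_force: 11.6
```

At the stop (24 N). I'll back away, rise clear, and check.

Emit:
move_arm --fingers '[0,0,0,0,0,0,0,0,0,0,0,0]' --pt "-0.01 0.003 0" --pt "-0.03 0.01 0" --pt "-0.04 0.03 -0.03" --pt "-0.05 0.05 -0.08" --pt "-0.06 0.08 -0.1" --pt "-0.08 0.12 -0.1" --pt "-0.1 0.16 -0.1" --pt "-0.11 0.2 -0.1" --pt "-0.12 0.23 -0.1" --pt "-0.12 0.23 -0.1" --pt "-0.12 0.23 -0.1" --pt "-0.12 0.23 -0.1" --spin '[0,0,0,0,0,0,0,0,0,0,0,0]'

```text
time: 18.8
eef_pos: [0.4421, -0.339, 0.3436]
tool_rot: [0.0, 1.0, 0.001, 0.0]
wrist_force: [0.5, 0.3, -0.1]
width: 0.0005
grasp_force: 0.0
```

```bash
python3 - <<'E'
from h import *
s=manip.state();print(s['eef_pos'],s['wrist_force'])
for g in ['top','scene']:look(g,9,bg=(.5805,-.106))
E
```

```text
[ 0.44208512 -0.33897013  0.34360182] [ 0.48526597  0.33903537 -0.06015795]
top net ball [ 0.56771413 -0.07275855  0.25217577] 0.68
top net ball [0.50869848 0.04238815 0.1951685 ] 0.65
top ball [ 0.5800949  -0.10438189] 149 phi -69.19103239285714 r 0.0931586169952938
top handle [0.55880063 0.09414596] 36 ang 93.5654960799628 r 0.05144553522094453
scene net ball [ 0.56694096 -0.06948722  0.24884802] 0.8
scene ball [ 0.57839683 -0.10196006] 114 phi -69.65231390617375 r 0.09029444142213316
scene handle [0.55685774 0.09846329] 104 ang 95.27809318243459 r 0.05590030952793132
```

View pics/scene9.png

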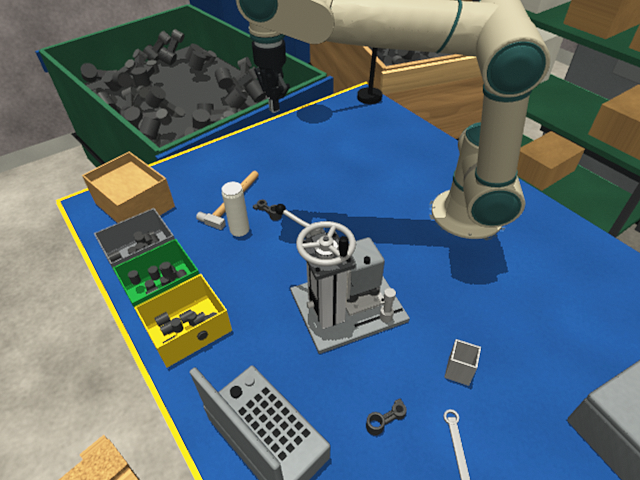

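The picture matches the start: ball at (279,211), handle at (343,243), everything else in place. I'll compare the ball's pixel position with the first picture and then hand in.

```bash
python3 - <<'E'
from h import *
ok=1
for n,(u,v) in {'scene':(279,211),'top':(364,213)}.items():
    a=cv2.imread(f'pics/{n}0.png');b=cv2.imread(f'pics/{n}9.png')
    f=lambda i:cv2.cvtColor(i[v-14:v+14,u-14:u+14],cv2.COLOR_BGR2GRAY).astype('f4')
    d=cv2.phaseCorrelate(f(a),f(b))[0];print(n,d);ok&=np.hypot(*d)<.8
if ok: print(manip.close_job())
E
```

```text
scene (-0.1297024781733871, -0.030566648945764996)
top (0.02362953626069597, 0.0064305340629928764)
the job is handed in; nothing more can be done
None
```

The job is handed in: I released the clamp, pushed the wheel one full clockwise turn (handle within about 1° of its start by camera), swung the lever back to its stop, and left the arm clear of the machine.

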